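Close up the bearing row by feel and clamp the pusher

ROBOT

A 6-joint arm with a two-finger parallel gripper is mounted at the origin on the work surface. World frame = base frame: x ahead of the robot, y to its left, z up, the work surface at z = 0. Lengths are in m, angles in rad, forces in N, time in s.
With the tool pointing down it reaches from about 0.4 to 0.825 m from the base axis. Payload 7 kg.
Tool frame: the origin (TCP) lies on the mounting face of the last link; the fingertips stand 173 mm ahead of it and the grasp point (between the pads) lies 155 mm ahead of it; z points along the fingers, y is the line along which they close (so a half turn about z gives the same grasp; the last joint's range is limited). The gripper opens to 85 mm and grips with 20 to 120 N. Pads are 22 mm wide; open, the fingers measure 114 mm over their backs; the gripper's body (76 mm by 85 mm) begins 54 mm behind the grasp point. The pads swing forward as they close: fully open they stand 13 mm farther back than shut.
Start: joints at [-0.892, 0.359, 0.012, 0, -1.224, -0.288], TCP at [0.257, -0.624, 0.405] pointing down, gripper open.
Joint ranges: [-3.07, 3.07], [-1.43, 2.12], [-1.02, 1.25], [-3.03, 1.67], [-3.05, -0], [-3.03, 3.03]. Speed limits (rad/s): [2.39, 2.39, 3.01, 3.14, 3.14, 3.14].

INTERFACE

Orientations are given as [roll, pitch, yaw] about the fixed x, y, z axes, in that order (R = Rz(yaw) Ry(pitch) Rx(roll)).
In Python, from bench import env, viewer, ticket gives the robot as it stands.
- The arm moves only by the shell command python3 -m handwheel 'ROWS' [FORCE]. ROWS is JSON, a list of rows, each an object with "delta_pos": the shift along the tool's x, y, z as a fraction of full scale, a list of three; "rot": the turn, a rotation vector about the tool's x, y, z as a fraction of full scale, a list of three; "grip": the closure, from -1 (fully open) to 1 (shut). A call has 1 to 20 rows; each row shifts and turns the commanded pose from where the row before left it, along the tool's axes as they then stand; what a row does not reach is not made up. Full scale, the value 1, is 0.03 m for a shift and 360 degrees for a turn. A row lasts 1/8 s, in which the tool goes at most 62.5 mm and 10.7 degrees, less where a joint would pass 70% of its speed; a pose out of reach is approached as far as the arm can. A call with a number of a shift or a turn outside -1 to 1 is refused whole. A call with a gripper value outside its range is refused whole. The fingers move at their own pace and stop on an object; FORCE is the grip in N (left out, the last holds). Time passes only in rows, so rows that do not move let the fingers close. It gives the time, the measured TCP pose, the force, the opening and the grip force at its end, in the units of the state.
- env.state(): the state, without advancing time (a new reading comes with each control period).
- viewer.read_camera(name): name is "side" or "top"; returns a dict with "pixels" (400x640x3 uint8, red, green, blue), "mtx" (3x3 intrinsics, pixels), "world_to_cam" (4x4, takes a point from world to camera coordinates). Camera axes: x right, y down, z forward; pixel columns grow to the right and rows downward; lengths in m; the calibration is good to about 2 mm. A picture is of the moment at which its call begins. There is no depth.
- ticket.job_done(): hands the job in; it is judged then, once.
The state is a dict: "time": time; "joint_pos": joint angles; "qvel": joint speeds; "effort": joint torques, N m; "position": TCP position; "tool_rot": TCP orientation; "contact_force": force on the tool from outside, world axes, zero at the start; "moment": the same for the moment, N m; "gripper_width": finger opening in m; "finger_force": force on a finger pad.
Only numpy, scipy, OpenCV 4.12 (cv2) and the standard library are available. Lean on these libraries where they do the work, as an engineer would, in place of code of your own. Each camera call takes 0.05 s, during which the arm holds its last target. There are 200 camera calls.

TASK

Slide the pusher along the sloping rack towards the hood until you feel the whole row of four bearings come up firmly against the stop hidden under the hood, without ramming them. Then, with the row still closed up, lock the pusher by turning its clamp knob a quarter turn clockwise to its stop, and let go. Leave the other things on the table alone.

Things in the scene. Friction and masses are not known exactly. Their poses are not given: they have to be found in the camera images.
- rack: Fixed sloping bearing rack, 360 mm long, 125 mm deep, 124 mm high at the back. Origin on the table under its centre; y runs along it to the hooded end, x to its front. Its face slopes 0.55 rad (31.5 deg) from level, down to the front (+x), away from the robot. A channel 23.5 mm wide, walls 10 mm high, runs along its middle (y -165 to 165), floor 85 mm above the table at x = 0.
- hood_mouth (a point): Middle of the hood's near end, on the channel floor. The low dark steel hood (42 mm wide, top 14 mm above the channel floor) covers the channel from here for 132 mm along +y. Under it, out of sight, is an end stop whose place along the channel differs each time. y along the channel, z square to the slope.
- pusher (a joint): Slide of the pusher along the channel, m: 0 at the open (-y) end, grows towards the hood, up to 0.15; the row always meets the hidden stop before that. Friction about 2.5 N. The pusher is an aluminium block (50 mm across, 40 mm along the channel, top 21.5 mm above the channel floor) with a flat steel blade in the channel that passes under the hood.
- pusher_face (a point): Middle of the blade's leading face at the channel floor, 60 mm along +y from the block's centre. Its y axis points along the channel towards the hood, z is square to the slope.
- knob (a joint): Clamp knob on top of the pusher, rad: it turns clockwise seen from above its face; 0 = free (the bar stands across the channel), 1.571 = locked, at its stop (bar along the channel). Friction 0.05 N m.
- knob_grip (a point): Grip point of the clamp knob, on its axis, 50 mm above the channel floor square to the slope. The grip is a black bar 44 mm long, 12 mm thick, 32 mm high (27.5 to 59.5 mm above the channel floor). Site x runs along the bar, y across its thickness, z along the knob's axis, which leans 31.5 deg from vertical towards the rack's front.
- bearing_1: Steel skate bearing, 22 mm diameter, 7 mm thick, 12 g, lying flat in the channel; number 1 of the row of four counted from the pusher. Origin at the centre of its underside, z square to the slope.
- bearing_2: Steel skate bearing, 22 mm diameter, 7 mm thick, 12 g, lying flat in the channel; number 2 of the row of four counted from the pusher. Origin at the centre of its underside, z square to the slope.
- bearing_3: Steel skate bearing, 22 mm diameter, 7 mm thick, 12 g, lying flat in the channel; number 3 of the row of four counted from the pusher (under or partly under the hood). Origin at the centre of its underside, z square to the slope.
- bearing_4: Steel skate bearing, 22 mm diameter, 7 mm thick, 12 g, lying flat in the channel; number 4 of the row of four counted from the pusher (under or partly under the hood). Origin at the centre of its underside, z square to the slope.
- capsule: Green plastic cleaning capsule with a snap cap, 62 mm diameter, 80 mm high, standing in front of the rack. Origin at the centre of its underside. Bystander.
- toe_stop: Yellow rubber toe stop, 48 mm diameter, with a steel stem up, 56 mm high, in front of the rack. Origin at the centre of its underside. Bystander.
- socket_wrench: Chrome socket wrench, about 205 mm long and 26 mm high, lying beyond the hooded end of the rack. Origin under the handle, 30 mm from the centre of the head. Bystander.
- wheel: White skate wheel, 58 mm diameter, 34 mm high, lying behind the rack. Origin at the centre of its underside. Bystander.
- brush: Wooden-handled brush, 170 mm long, lying behind the rack. Origin under its middle. Bystander.
- oil: Small clear oil bottle, 40 mm diameter, 90 mm high, beyond the open end of the rack. Origin at the centre of its underside. Bystander.

How it is judged:
On the way, in this order (a step that is already met when the one before it is completed fails the run):
1. With the knob still free (under 0.6 rad), the row is closed up and pressed against the hidden stop: the pusher presses on the first bearing with over 2 N (the row slides with less) (contact force between pusher and bearing_1 above 2 N and value of joint knob below 0.6 rad and distance between pusher_face and bearing_1 below 0.0135 m and distance between bearing_1 and bearing_2 below 0.024 m and distance between bearing_2 and bearing_3 below 0.024 m and distance between bearing_3 and bearing_4 below 0.024 m), for 0.05 s.
2. The clamp knob is turned to locked (over 1.3 rad) (value of joint knob above 1.3 rad), for 0.2 s.
At the end, for the whole second after the job is handed in: The knob is locked (over 1.3 of 1.571 rad), the blade is within 2.5 mm of the first bearing, neighbouring bearings are within 2 mm of touching, and the pusher and bearings are at rest (value of joint knob above 1.3 rad and distance between pusher_face and bearing_1 below 0.0135 m and distance between bearing_1 and bearing_2 below 0.024 m and distance between bearing_2 and bearing_3 below 0.024 m and distance between bearing_3 and bearing_4 below 0.024 m and linear speed of each of bearing_1, bearing_2, bearing_3, bearing_4 below 0.01 m/s and velocity of joint pusher between -0.005 and 0.005 m/s).
It fails at once if The bearings are rammed: the pusher presses on the first one with more than 45 N (contact force between pusher and bearing_1 above 45 N).
It fails at once if One of the six other things is shifted by more than 30 mm (distance of any of capsule, toe_stop, socket_wrench, wheel, brush, oil from where it was at the start of the episode above 0.03 m).
It also fails if it takes over 40 s, if anything falls off the work surface, if the arm or the gripper's body presses on something with over 40 N, if the wrist force passes 120 N, or if a joint passes its speed limit or range.

## Working session

There is one attempt and no reset: what is moved stays moved. The work goes in short steps, Python scripts to look and compute and a shell command to move; the robot and the scene stay as the last step left them, time stands still between calls to the robot, and variables do not carry over. Pictures are saved under pics/ and viewed, at most 10 in all, crops included, and the job is handed in when it is done.

```bash
ls; mkdir -p pics
cat > h.py <<'E'
import numpy as np,cv2
from bench import env,viewer,ticket
E
python3 - <<'E'
from h import *
print(env.state())
for n in("top","side"):
    c=viewer.read_camera(n); cv2.imwrite(f"pics/{n}0.png",c["pixels"][:,:,::-1]); np.savez(f"{n}0.npz",**c); print(c["mtx"],c["world_to_cam"])
E
```

```text
pics
{'time': 0.0, 'joint_pos': array([-8.91914165e-01,  3.59404017e-01,  1.10572440e-02, -3.71225859e-04,
       -1.22410839e+00, -2.88090113e-01]), 'qvel': array([-0.00200632, -0.00087274,  0.0012238 , -0.00192844, -0.00023887,
       -0.0003166 ]), 'effort': array([-1.68505961e-03, -5.83325744e+01,  2.93420219e+01,  6.93658724e+00,
       -6.11796946e-03, -5.97711448e-06]), 'position': array([ 0.25704265, -0.62392972,  0.40374786]), 'tool_rot': array([ 3.13990302e+00, -1.36768142e-04, -2.75092692e+00]), 'contact_force': array([-0.00112567,  0.15962182, -0.88712205]), 'moment': array([-0.00966149,  0.01653844, -0.02171516]), 'finger_force': 0.0, 'gripper_width': 0.0857496009836804}
[[451.63608738   0.         317.93876584]
 [  0.         451.63608738 197.06154993]
 [  0.           0.           1.        ]] [[ 0.00854492 -0.99953658 -0.02921666  0.04629247]
 [-0.98807656 -0.00394805 -0.15391269  0.55894012]
 [ 0.15372602  0.03018347 -0.9876524   0.95938632]
 [ 0.          0.          0.          1.        ]]
[[447.6394574    0.         321.81343923]
 [  0.         447.6394574  199.09274578]
 [  0.           0.           1.        ]] [[-0.8855208  -0.4640105   0.02339164  0.50952443]
 [-0.26667969  0.46641552 -0.84340886  0.2218705 ]
 [ 0.38044035 -0.75309416 -0.53676283  0.74524536]
 [ 0.          0.          0.          1.        ]]
```

View pics/top0.png

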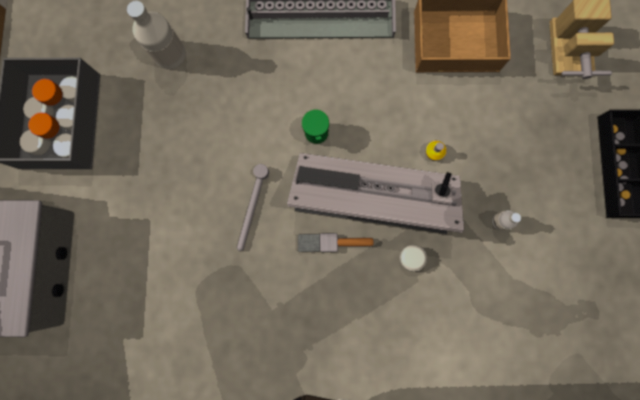

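View pics/side0.png

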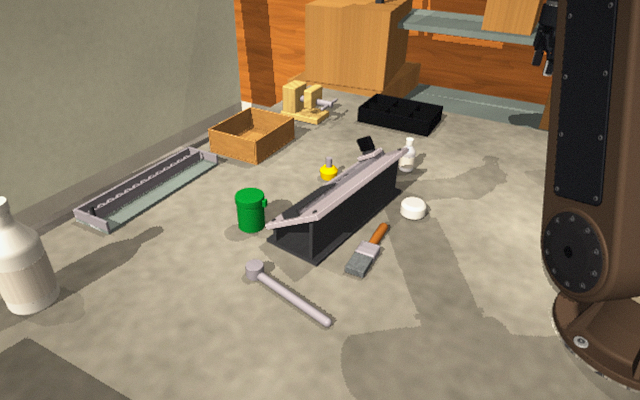

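The top view shows the rack from about (295,155) to (462,228), the hood at (297-360,168-188), bearings at x≈365-400 and the knob near (446,184). The side view shows the knob at about (367,145), behind the rack's ridge. I'll zoom both.

Run:
```python
from h import *
a=cv2.imread("pics/top0.png")[145:240,280:475]; cv2.imwrite("pics/c1.png",cv2.resize(a,None,fx=4,fy=4,interpolation=cv2.INTER_CUBIC))
a=cv2.imread("pics/side0.png")[125:265,255:425]; cv2.imwrite("pics/c2.png",cv2.resize(a,None,fx=4,fy=4,interpolation=cv2.INTER_CUBIC))
```

```text
(no output)
```

View pics/c1.png

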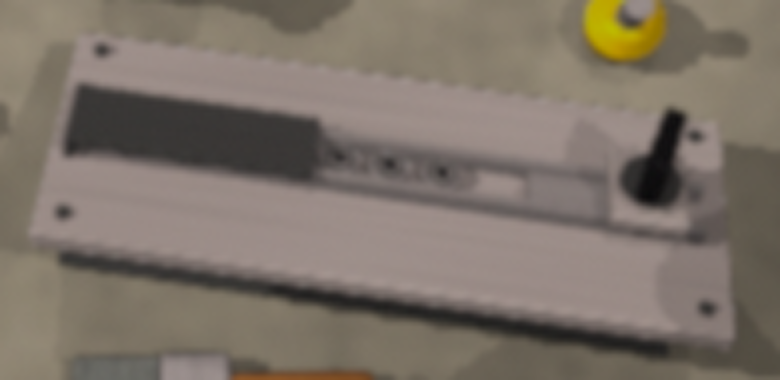

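View pics/c2.png

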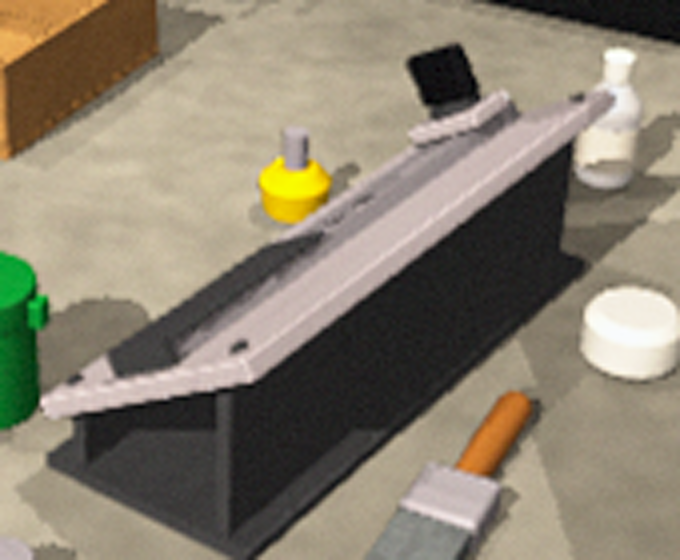

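```bash
cat > fit.py <<'E'
from h import *
from scipy.optimize import least_squares
T=np.load("top0.npz");S=np.load("side0.npz")
def proj(c,P):
    q=c["world_to_cam"][:3,:3]@P+c["world_to_cam"][:3,3]; q=c["mtx"]@q; return q[:2]/q[2]
ca,sa=np.cos(.55),np.sin(.55)
def W(p,u,v,n): # u down slope, v along, n normal; origin channel floor
    c,s=np.cos(p[2]),np.sin(p[2]); x=u*ca+n*sa; z=.085-u*sa+n*ca
    return np.array([p[0]+c*x-s*v,p[1]+s*x+c*v,z])
t=lambda x,y:np.array([280+x/4-.375,145+y/4-.375]); s=lambda x,y:np.array([255+x/4-.375,125+y/4-.375])
# p: x,y,yaw,a(front),b(back),h,knob v, hood v
def obs(p):
    a,b,h,k,m=p[3:8]
    return [(T,t(80,38),(a,.18,h)),(T,t(33,235),(-b,.18,h)),(T,t(718,122),(a,-.18,h)),(T,t(733,338),(-b,-.18,h)),
    (S,s(250,382),(-b,.18,h)),(S,s(43,403),(a,.18,h)),(S,s(612,95),(-b,-.18,h)),
    (S,s(407,62),(.022,k+.006,.0595)),(S,s(460,43),(-.022,k+.006,.0595)),(S,s(482,98),(-.022,k+.006,.0275)),
    (T,t(676,110),(.022,k,.0595)),
    (T,t(320,120),(.021,m,.014)),(T,t(313,180),(-.021,m,.014)),(T,t(80,87),(.021,m+.132,.014)),(T,t(67,153),(-.021,m+.132,.014))]
f=lambda p:np.concatenate([proj(c,W(p,*q))-x for c,x,q in obs(p)])
r=least_squares(f,[.55,-.1,-.1,.065,.065,0,-.13,.03],loss="soft_l1")
if __name__=="__main__":
    print(np.round(r.x,4));print(np.round(f(r.x).reshape(-1,2),2).tolist())
    p=r.x; print("knob grip",W(p,0,p[6],.05),"axis",W(p,0,0,1)-W(p,0,0,0))
np.save("p.npy",r.x)
E
python3 fit.py
```

```text
[ 0.5683 -0.0773 -0.1403  0.0807  0.0685 -0.0061 -0.1356  0.0401]
[[0.31, -0.1], [-0.05, 0.77], [-0.03, 1.03], [0.59, 0.49], [-0.96, -2.38], [-0.47, 2.04], [-0.82, -0.05], [-0.94, -0.6], [0.18, -0.64], [-0.07, -1.74], [-0.31, -0.01], [0.42, 0.96], [0.52, 0.56], [-0.5, 0.64], [-0.63, -1.6]]
knob grip [ 0.57526599 -0.21519793  0.12762623] axis [ 0.51755186 -0.07308909  0.85252452]
```

```bash
cat >> fit.py <<'E'
g=lambda q:f(np.r_[q[:3],.0729,.0738,.0008,q[3:]])
r2=least_squares(g,np.r_[r.x[:3],r.x[6:]],loss="soft_l1")
p=np.r_[r2.x[:3],.0729,.0738,.0008,r2.x[3:]]
if __name__=="__main__":
    print(np.round(p,4));print(np.round(f(p).reshape(-1,2),2).tolist())
    print("knob grip",W(p,0,p[6],.05),"axis",W(p,0,0,1)-W(p,0,0,0))
np.save("p.npy",p)
E
python3 fit.py|tail -4
```

```text
knob grip [ 0.57526599 -0.21519793  0.12762623] axis [ 0.51755186 -0.07308909  0.85252452]
[ 0.5685 -0.0754 -0.1392  0.0729  0.0738  0.0008 -0.1376  0.0381]
[[-1.1, 0.09], [-1.45, 0.61], [0.18, 1.27], [0.87, 0.37], [-0.97, -5.67], [-0.13, -0.92], [-0.42, -3.03], [-0.96, -0.6], [0.17, -0.65], [-0.07, -1.76], [-0.31, -0.03], [0.41, 1.02], [0.52, 0.63], [-0.52, 0.77], [-0.63, -1.46]]
knob grip [ 0.57531355 -0.21523838  0.12762623] axis [ 0.51763383 -0.07250627  0.85252452]
```

```bash
cat > go.py <<'E'
from h import *
from scipy.spatial.transform import Rotation as R
import sys
from fit import W
p=np.load("p.npy")
def rep(n,dv=0,flip=1,knob=0,du=0,back=.155):
    """remaining move to grasp point n above floor, dv along channel from start"""
    s=env.state(); Rc=R.from_euler("xyz",s["tool_rot"])
    o=W(p,0,0,0); u,v,nn=[W(p,*e)-o for e in np.eye(3)]
    y=flip*v; z=-nn; Rt=R.from_matrix(np.c_[np.cross(y,z),y,z])*R.from_rotvec([0,0,knob])
    tgt=W(p,du,p[6]+dv,n+back)
    np.set_printoptions(precision=4,suppress=True)
    rel=Rc.inv()*Rt
    print("t",round(s["time"],2),"pos",s["position"],"j",s["joint_pos"],"w",s["gripper_width"],"ff",s["finger_force"])
    print("remaining rot deg",np.degrees(rel.as_rotvec()),"rows frac",rel.as_rotvec()/(2*np.pi))
    print("shift now-tool mm",Rc.inv().apply(tgt-s["position"])*1e3,"shift in final-tool mm",Rt.inv().apply(tgt-s["position"])*1e3)
    F=s["contact_force"]; print("F u,v,n",F@u,F@v,F@nn,"target",tgt)
if __name__=="__main__": rep(*[float(a) for a in sys.argv[1:]])
E
python3 -m handwheel '[{"delta_pos":[0,0,0],"rot":[0,0,0.028],"grip":-1}]' 40
python3 go.py 0.15 0 1; python3 go.py 0.15 0 -1
```

```text
time: 0.22
position: [0.2571, -0.624, 0.4041]
tool_rot: [3.141, -0.0, -2.93]
contact_force: [0.3, -0.9, 1.1]
gripper_width: 0.0851
finger_force: 0.0
t 0.23 pos [ 0.2571 -0.624   0.4041] j [-0.8919  0.3591  0.0113 -0.0002 -1.2241 -0.4673] w 0.0850641637255799 ff 0.0
remaining rot deg [-5.4689 31.1581 19.5971] rows frac [-0.0152  0.0866  0.0544]
shift now-tool mm [-522.1781  286.9811   59.2012] shift in final-tool mm [-364.8579  448.9582 -154.4287]
F u,v,n -0.1887924272154497 -0.8377165973810113 1.1287277258805821 target [ 0.7073 -0.2337  0.345 ]
t 0.23 pos [ 0.2571 -0.624   0.4041] j [-0.8919  0.3591  0.0113 -0.0002 -1.2241 -0.4673] w 0.0850641637255799 ff 0.0
remaining rot deg [ -43.5379   -7.6418 -154.4529] rows frac [-0.1209 -0.0212 -0.429 ]
shift now-tool mm [-522.1781  286.9811   59.2012] shift in final-tool mm [ 364.8579 -448.9582 -154.4287]
F u,v,n -0.1887924272154497 -0.8377165973810113 1.1287277258805821 target [ 0.7073 -0.2337  0.345 ]
```

```bash
python3 -m handwheel '[{"delta_pos":[0,0,0],"rot":[-0.0076,-0.0013,-0.0268],"grip":-1},{"delta_pos":[0,0,0],"rot":[-0.0076,-0.0013,-0.0268],"grip":-1},{"delta_pos":[0,0,0],"rot":[-0.0076,-0.0013,-0.0268],"grip":-1},{"delta_pos":[0,0,0],"rot":[-0.0076,-0.0013,-0.0268],"grip":-1},{"delta_pos":[0,0,0],"rot":[-0.0076,-0.0013,-0.0268],"grip":-1},{"delta_pos":[0,0,0],"rot":[-0.0076,-0.0013,-0.0268],"grip":-1},{"delta_pos":[0,0,0],"rot":[-0.0076,-0.0013,-0.0268],"grip":-1},{"delta_pos":[0,0,0],"rot":[-0.0076,-0.0013,-0.0268],"grip":-1},{"delta_pos":[0,0,0],"rot":[-0.0076,-0.0013,-0.0268],"grip":-1},{"delta_pos":[0,0,0],"rot":[-0.0076,-0.0013,-0.0268],"grip":-1},{"delta_pos":[0,0,0],"rot":[-0.0076,-0.0013,-0.0268],"grip":-1},{"delta_pos":[0,0,0],"rot":[-0.0076,-0.0013,-0.0268],"grip":-1},{"delta_pos":[0,0,0],"rot":[-0.0076,-0.0013,-0.0268],"grip":-1},{"delta_pos":[0,0,0],"rot":[-0.0076,-0.0013,-0.0268],"grip":-1},{"delta_pos":[0,0,0],"rot":[-0.0076,-0.0013,-0.0268],"grip":-1},{"delta_pos":[0,0,0],"rot":[-0.0076,-0.0013,-0.0268],"grip":-1}]' 40
python3 go.py 0.15 0 -1
```

```text
time: 2.22
position: [0.2572, -0.6241, 0.404]
tool_rot: [3.141, 0.553, -0.131]
contact_force: [-0.4, -0.2, -0.2]
gripper_width: 0.0855
finger_force: 0.0
t 2.23 pos [ 0.2572 -0.6241  0.404 ] j [-0.8055  0.4675 -0.021   0.3355 -1.5334  2.1556] w 0.08547316886255886 ff 0.0
remaining rot deg [0.3077 0.1891 0.416 ] rows frac [0.0009 0.0005 0.0012]
shift now-tool mm [ 367.4484 -445.5139 -158.0369] shift in final-tool mm [ 364.7168 -449.0109 -154.4263]
F u,v,n -0.1967605555903555 -0.22057945026810577 -0.40945501117368716 target [ 0.7073 -0.2337  0.345 ]
```

```bash
python3 -m handwheel '[{"delta_pos":[0,0,0],"rot":[0.0009,0.0005,0.0012],"grip":-1},{"delta_pos":[0.76,-0.935,-0.322],"rot":[0,0,0],"grip":-1},{"delta_pos":[0.76,-0.935,-0.322],"rot":[0,0,0],"grip":-1},{"delta_pos":[0.76,-0.935,-0.322],"rot":[0,0,0],"grip":-1},{"delta_pos":[0.76,-0.935,-0.322],"rot":[0,0,0],"grip":-1},{"delta_pos":[0.76,-0.935,-0.322],"rot":[0,0,0],"grip":-1},{"delta_pos":[0.76,-0.935,-0.322],"rot":[0,0,0],"grip":-1},{"delta_pos":[0.76,-0.935,-0.322],"rot":[0,0,0],"grip":-1},{"delta_pos":[0.76,-0.935,-0.322],"rot":[0,0,0],"grip":-1},{"delta_pos":[0.76,-0.935,-0.322],"rot":[0,0,0],"grip":-1},{"delta_pos":[0.76,-0.935,-0.322],"rot":[0,0,0],"grip":-1},{"delta_pos":[0.76,-0.935,-0.322],"rot":[0,0,0],"grip":-1},{"delta_pos":[0.76,-0.935,-0.322],"rot":[0,0,0],"grip":-1},{"delta_pos":[0.76,-0.935,-0.322],"rot":[0,0,0],"grip":-1},{"delta_pos":[0.76,-0.935,-0.322],"rot":[0,0,0],"grip":-1},{"delta_pos":[0.76,-0.935,-0.322],"rot":[0,0,0],"grip":-1},{"delta_pos":[0.76,-0.935,-0.322],"rot":[0,0,0],"grip":-1},{"delta_pos":[0,0,0],"rot":[0,0,0],"grip":-1}]' 40
python3 go.py 0.05 0 -1
python3 - <<'E'
from h import *
im=[cv2.resize(viewer.read_camera(n)["pixels"][100:250,280:480,::-1],None,fx=3.9,fy=2,interpolation=cv2.INTER_CUBIC) for n in("top","side")]
cv2.imwrite("pics/d1.png",np.vstack(im)[:600])
E
```

```text
time: 4.47
position: [0.7115, -0.2346, 0.3433]
tool_rot: [3.138, 0.551, -0.149]
contact_force: [-0.5, 0.2, 0.0]
gripper_width: 0.0852
finger_force: 0.0
t 4.47 pos [ 0.7115 -0.2346  0.3433] j [-0.0702  0.7045  0.4058 -0.0388 -1.8215  1.4944] w 0.08524276979509951 ff 0.0
remaining rot deg [-0.0856  0.0407 -0.4562] rows frac [-0.0002  0.0001 -0.0013]
shift now-tool mm [ -4.4373  -0.1067 100.7785] shift in final-tool mm [ -4.5072  -0.2928 100.775 ]
F u,v,n -0.45361224104223663 0.17812542455258984 -0.2750230633966615 target [ 0.6555 -0.2265  0.2598]
```

View pics/d1.png

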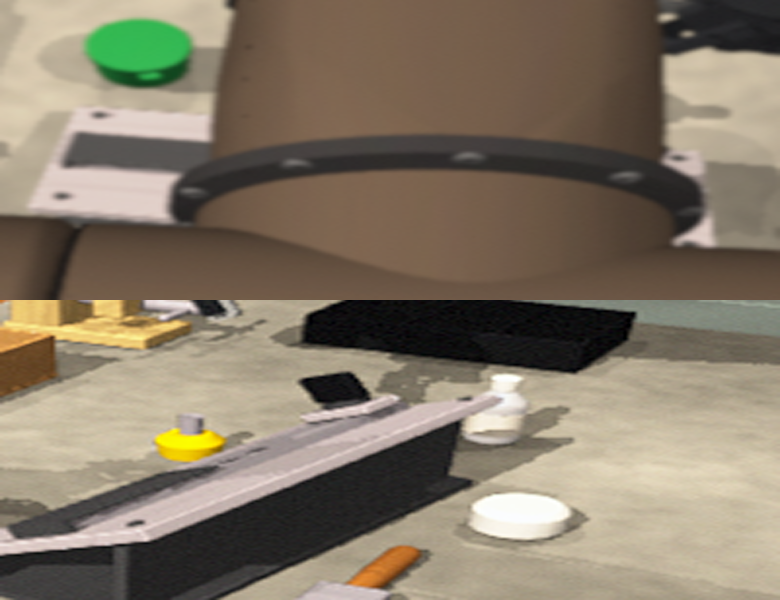

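The arm hides the rack from the top camera. The side half shows the knob, untouched, at about (335,385), with the path clear, so I'm descending.

```bash
python3 -m handwheel '[{"delta_pos":[-0.15,0,0],"rot":[0,0,-0.0013],"grip":-1},{"delta_pos":[0,0,0.6],"rot":[0,0,0],"grip":-1},{"delta_pos":[0,0,0.6],"rot":[0,0,0],"grip":-1},{"delta_pos":[0,0,0.6],"rot":[0,0,0],"grip":-1},{"delta_pos":[0,0,0.6],"rot":[0,0,0],"grip":-1},{"delta_pos":[0,0,0.5],"rot":[0,0,0],"grip":-1},{"delta_pos":[0,0,0.4],"rot":[0,0,0],"grip":-1},{"delta_pos":[0,0,0],"rot":[0,0,0],"grip":-1}]' 40
python3 go.py 0.05 0 -1
python3 - <<'E'
from h import *
im=viewer.read_camera("side")["pixels"][60:260,240:500,::-1]
cv2.imwrite("pics/d2.png",cv2.resize(im,None,fx=3,fy=3,interpolation=cv2.INTER_CUBIC))
E
```

```text
time: 5.58
position: [0.6542, -0.2291, 0.2626]
tool_rot: [-3.139, 0.55, -0.137]
contact_force: [0.6, -0.7, -0.6]
gripper_width: 0.0857
finger_force: 0.0
t 5.58 pos [ 0.6542 -0.2291  0.2626] j [-0.0682  0.6709  0.1502 -0.0383 -1.5989  1.5106] w 0.0857171795574563 ff 0.0
remaining rot deg [-0.0722  0.0039  0.0821] rows frac [-0.0002  0.      0.0002]
shift now-tool mm [ 2.3042 -2.8044  1.884 ] shift in final-tool mm [ 2.3001 -2.8101  1.8806]
F u,v,n 0.9142373602839542 -0.5683157952578615 -0.1735726320591203 target [ 0.6555 -0.2265  0.2598]
```

View pics/d2.png

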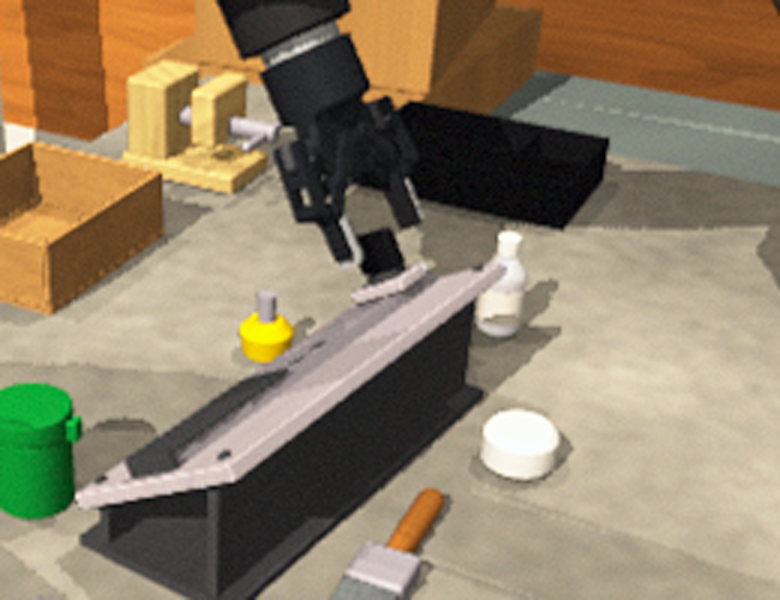

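The picture shows the open fingers at (345,250) and (415,215), straddling the knob bar at (380,250). I'll centre and close.

```bash
python3 -m handwheel '[{"delta_pos":[0.05,-0.07,0.05],"rot":[0,0,0],"grip":-1},{"delta_pos":[0,0,0],"rot":[0,0,0],"grip":1},{"delta_pos":[0,0,0],"rot":[0,0,0],"grip":1},{"delta_pos":[0,0,0],"rot":[0,0,0],"grip":1},{"delta_pos":[0,0,0],"rot":[0,0,0],"grip":1},{"delta_pos":[0,0,0],"rot":[0,0,0],"grip":1},{"delta_pos":[0,0,0],"rot":[0,0,0],"grip":1},{"delta_pos":[0,0,0],"rot":[0,0,0],"grip":1}]' 40
python3 go.py 0.05 0 -1
```

```text
time: 6.62
position: [0.6556, -0.2253, 0.2612]
tool_rot: [-3.137, 0.549, -0.136]
contact_force: [0.2, 8.9, 3.5]
gripper_width: 0.0117
finger_force: 40.4
t 6.62 pos [ 0.6556 -0.2253  0.2612] j [-0.0637  0.6721  0.151  -0.0423 -1.5973  1.5083] w 0.0116749038816806 ff 40.44785678386688
remaining rot deg [-0.1696 -0.051   0.1783] rows frac [-0.0005 -0.0001  0.0005]
shift now-tool mm [0.848  1.1381 1.1624] shift in final-tool mm [0.8525 1.132  1.165 ]
F u,v,n -2.7386348805271137 8.796425922682694 2.41554142754516 target [ 0.6555 -0.2265  0.2598]
```

```bash
python3 - <<'E'
from fit import *
for k in(442,392,342,478,525): 
    g=lambda v:proj(T,W(p,0,v[0],.006))[0]-t(k,0)[0]
    print(k,least_squares(g,[0.]).x)
print(p[6]+.06,p[7])
E
python3 -m handwheel '[{"delta_pos":[0,-0.1,0],"rot":[0,0,0],"grip":1},{"delta_pos":[0,-0.1,0],"rot":[0,0,0],"grip":1},{"delta_pos":[0,-0.1,0],"rot":[0,0,0],"grip":1},{"delta_pos":[0,-0.1,0],"rot":[0,0,0],"grip":1}]' 40
python3 go.py 0.05 0 -1
```

```text
442 [-0.02857828]
392 [-0.00203969]
342 [0.02457458]
478 [-0.04763937]
525 [-0.07246609]
-0.07758093475947003 0.03813989989168995
time: 7.12
position: [0.6571, -0.2152, 0.2612]
tool_rot: [-3.14, 0.549, -0.137]
contact_force: [-2.2, -1.4, 3.1]
gripper_width: 0.0116
finger_force: 40.3
t 7.12 pos [ 0.6571 -0.2152  0.2612] j [-0.05    0.6697  0.1483 -0.0472 -1.5968  1.4949] w 0.011567079866942396 ff 40.32826066017151
remaining rot deg [-0.0409 -0.0454  0.0839] rows frac [-0.0001 -0.0001  0.0002]
shift now-tool mm [ 0.7631 11.3418  1.1793] shift in final-tool mm [ 0.7807 11.3398  1.1868]
F u,v,n -3.304440281542727 -1.6441012814263583 1.6373536722093267 target [ 0.6555 -0.2265  0.2598]
```

```bash
cat > guard.py <<'E'
from h import *
from fit import W,p
s=env.state(); v=W(p,0,1,0)-W(p,0,0,0); f=s["contact_force"]@v; x=(s["position"]-W(p,0,p[6],.205))@v
print(f"t {s['time']:.2f} Fv {f:.1f} travel {x*1e3:.1f}mm")
raise SystemExit(f<-6)
E
M(){ :; }
python3 -m handwheel '[{"delta_pos":[0,-0.1,0],"rot":[0,0,0],"grip":1},{"delta_pos":[0,-0.1,0],"rot":[0,0,0],"grip":1},{"delta_pos":[0,-0.1,0],"rot":[0,0,0],"grip":1},{"delta_pos":[0,-0.1,0],"rot":[0,0,0],"grip":1},{"delta_pos":[0,-0.1,0],"rot":[0,0,0],"grip":1},{"delta_pos":[0,-0.1,0],"rot":[0,0,0],"grip":1},{"delta_pos":[0,-0.1,0],"rot":[0,0,0],"grip":1}]' 40 >/dev/null; python3 guard.py &&
python3 -m handwheel '[{"delta_pos":[0,-0.06,0],"rot":[0,0,0],"grip":1},{"delta_pos":[0,-0.06,0],"rot":[0,0,0],"grip":1}]' >/dev/null && python3 guard.py &&
python3 -m handwheel '[{"delta_pos":[0,-0.06,0],"rot":[0,0,0],"grip":1},{"delta_pos":[0,-0.06,0],"rot":[0,0,0],"grip":1}]' >/dev/null && python3 guard.py &&
python3 -m handwheel '[{"delta_pos":[0,-0.06,0],"rot":[0,0,0],"grip":1},{"delta_pos":[0,-0.06,0],"rot":[0,0,0],"grip":1}]' >/dev/null && python3 guard.py &&
python3 -m handwheel '[{"delta_pos":[0,-0.06,0],"rot":[0,0,0],"grip":1},{"delta_pos":[0,-0.06,0],"rot":[0,0,0],"grip":1}]' >/dev/null && python3 guard.py
```

```text
t 8.00 Fv -2.8 travel 32.7mmFalse
```

```bash
sed -i 's/SystemExit(f<-6)/SystemExit(int(f<-6))/' guard.py
python3 -m handwheel '[{"delta_pos":[0,-0.06,0],"rot":[0,0,0],"grip":1},{"delta_pos":[0,-0.06,0],"rot":[0,0,0],"grip":1},{"delta_pos":[0,-0.06,0],"rot":[0,0,0],"grip":1},{"delta_pos":[0,-0.06,0],"rot":[0,0,0],"grip":1}]' >/dev/null && python3 guard.py &&
python3 -m handwheel '[{"delta_pos":[0,-0.06,0],"rot":[0,0,0],"grip":1},{"delta_pos":[0,-0.06,0],"rot":[0,0,0],"grip":1}]' >/dev/null && python3 guard.py &&
python3 -m handwheel '[{"delta_pos":[0,-0.06,0],"rot":[0,0,0],"grip":1},{"delta_pos":[0,-0.06,0],"rot":[0,0,0],"grip":1}]' >/dev/null && python3 guard.py &&
python3 -m handwheel '[{"delta_pos":[0,-0.06,0],"rot":[0,0,0],"grip":1},{"delta_pos":[0,-0.06,0],"rot":[0,0,0],"grip":1}]' >/dev/null && python3 guard.py &&
python3 -m handwheel '[{"delta_pos":[0,-0.06,0],"rot":[0,0,0],"grip":1},{"delta_pos":[0,-0.06,0],"rot":[0,0,0],"grip":1}]' >/dev/null && python3 guard.py &&
python3 -m handwheel '[{"delta_pos":[0,-0.06,0],"rot":[0,0,0],"grip":1},{"delta_pos":[0,-0.06,0],"rot":[0,0,0],"grip":1}]' >/dev/null && python3 guard.py &&
python3 -m handwheel '[{"delta_pos":[0,-0.06,0],"rot":[0,0,0],"grip":1},{"delta_pos":[0,-0.06,0],"rot":[0,0,0],"grip":1}]' >/dev/null && python3 guard.py &&
python3 -m handwheel '[{"delta_pos":[0,-0.06,0],"rot":[0,0,0],"grip":1},{"delta_pos":[0,-0.06,0],"rot":[0,0,0],"grip":1}]' >/dev/null && python3 guard.py; python3 go.py .05 0 -1
```

```text
t 8.50 Fv -2.0 travel 39.8mm
t 8.75 Fv -3.7 travel 43.5mm
t 9.00 Fv -2.2 travel 47.1mm
t 9.25 Fv -2.6 travel 50.7mm
t 9.50 Fv -2.5 travel 54.3mm
t 9.75 Fv -3.6 travel 57.9mm
t 10.00 Fv -2.3 travel 61.5mm
t 10.25 Fv -3.2 travel 65.1mm
t 10.25 pos [ 0.6647 -0.1621  0.2612] j [ 0.0188  0.66    0.1448 -0.083  -1.5982  1.4352] w 0.010964548288380284 ff 40.71145713329315
remaining rot deg [-0.0511 -0.0984  0.1078] rows frac [-0.0001 -0.0003  0.0003]
shift now-tool mm [ 0.49   65.0609  1.2805] shift in final-tool mm [ 0.6146 65.0587  1.3376]
F u,v,n -3.1616371986491028 -3.1931400409698902 4.001610100659561 target [ 0.6555 -0.2265  0.2598]
```

```bash
python3 -m handwheel '[{"delta_pos":[0,-0.06,0],"rot":[0,0,0],"grip":1},{"delta_pos":[0,-0.06,0],"rot":[0,0,0],"grip":1}]' >/dev/null && python3 guard.py &&
python3 -m handwheel '[{"delta_pos":[0,-0.06,0],"rot":[0,0,0],"grip":1},{"delta_pos":[0,-0.06,0],"rot":[0,0,0],"grip":1}]' >/dev/null && python3 guard.py &&
python3 -m handwheel '[{"delta_pos":[0,-0.06,0],"rot":[0,0,0],"grip":1},{"delta_pos":[0,-0.06,0],"rot":[0,0,0],"grip":1}]' >/dev/null && python3 guard.py &&
python3 -m handwheel '[{"delta_pos":[0,-0.06,0],"rot":[0,0,0],"grip":1},{"delta_pos":[0,-0.06,0],"rot":[0,0,0],"grip":1}]' >/dev/null && python3 guard.py &&
python3 -m handwheel '[{"delta_pos":[0,-0.06,0],"rot":[0,0,0],"grip":1},{"delta_pos":[0,-0.06,0],"rot":[0,0,0],"grip":1}]' >/dev/null && python3 guard.py &&
python3 -m handwheel '[{"delta_pos":[0,-0.06,0],"rot":[0,0,0],"grip":1},{"delta_pos":[0,-0.06,0],"rot":[0,0,0],"grip":1}]' >/dev/null && python3 guard.py &&
python3 -m handwheel '[{"delta_pos":[0,-0.06,0],"rot":[0,0,0],"grip":1},{"delta_pos":[0,-0.06,0],"rot":[0,0,0],"grip":1}]' >/dev/null && python3 guard.py &&
python3 -m handwheel '[{"delta_pos":[0,-0.06,0],"rot":[0,0,0],"grip":1},{"delta_pos":[0,-0.06,0],"rot":[0,0,0],"grip":1}]' >/dev/null && python3 guard.py &&
python3 -m handwheel '[{"delta_pos":[0,-0.06,0],"rot":[0,0,0],"grip":1},{"delta_pos":[0,-0.06,0],"rot":[0,0,0],"grip":1}]' >/dev/null && python3 guard.py &&
python3 -m handwheel '[{"delta_pos":[0,-0.06,0],"rot":[0,0,0],"grip":1},{"delta_pos":[0,-0.06,0],"rot":[0,0,0],"grip":1}]' >/dev/null && python3 guard.py &&
python3 -m handwheel '[{"delta_pos":[0,-0.06,0],"rot":[0,0,0],"grip":1},{"delta_pos":[0,-0.06,0],"rot":[0,0,0],"grip":1}]' >/dev/null && python3 guard.py &&
python3 -m handwheel '[{"delta_pos":[0,-0.06,0],"rot":[0,0,0],"grip":1},{"delta_pos":[0,-0.06,0],"rot":[0,0,0],"grip":1}]' >/dev/null && python3 guard.py; python3 go.py .05 0 -1
```

```text
t 10.50 Fv -2.9 travel 68.7mm
t 10.75 Fv -2.6 travel 72.2mm
t 11.00 Fv -2.7 travel 75.9mm
t 11.25 Fv -3.4 travel 79.4mm
t 11.50 Fv -2.9 travel 83.1mm
t 11.75 Fv -3.0 travel 86.7mm
t 12.00 Fv -3.1 travel 90.3mm
t 12.25 Fv -2.0 travel 93.9mm
t 12.50 Fv -2.4 travel 97.5mm
t 12.75 Fv -2.7 travel 101.1mm
t 13.00 Fv -2.8 travel 104.7mm
t 13.25 Fv -3.0 travel 108.3mm
t 13.25 pos [ 0.6708 -0.1193  0.2613] j [ 0.0738  0.656   0.1492 -0.1113 -1.6014  1.3867] w 0.011161948636269377 ff 41.04086101055145
remaining rot deg [-0.0576 -0.1276  0.1079] rows frac [-0.0002 -0.0004  0.0003]
shift now-tool mm [  0.3478 108.26     1.3252] shift in final-tool mm [  0.5548 108.2577   1.433 ]
F u,v,n 0.0524474975692109 -3.0186518954479746 6.502234641468031 target [ 0.6555 -0.2265  0.2598]
```

```bash
python3 -m handwheel '[{"delta_pos":[0,-0.06,0],"rot":[0,0,0],"grip":1},{"delta_pos":[0,-0.06,0],"rot":[0,0,0],"grip":1}]' >/dev/null && python3 guard.py &&
python3 -m handwheel '[{"delta_pos":[0,-0.06,0],"rot":[0,0,0],"grip":1},{"delta_pos":[0,-0.06,0],"rot":[0,0,0],"grip":1}]' >/dev/null && python3 guard.py &&
python3 -m handwheel '[{"delta_pos":[0,-0.06,0],"rot":[0,0,0],"grip":1},{"delta_pos":[0,-0.06,0],"rot":[0,0,0],"grip":1}]' >/dev/null && python3 guard.py &&
python3 -m handwheel '[{"delta_pos":[0,-0.06,0],"rot":[0,0,0],"grip":1},{"delta_pos":[0,-0.06,0],"rot":[0,0,0],"grip":1}]' >/dev/null && python3 guard.py &&
python3 -m handwheel '[{"delta_pos":[0,-0.06,0],"rot":[0,0,0],"grip":1},{"delta_pos":[0,-0.06,0],"rot":[0,0,0],"grip":1}]' >/dev/null && python3 guard.py &&
python3 -m handwheel '[{"delta_pos":[0,-0.06,0],"rot":[0,0,0],"grip":1},{"delta_pos":[0,-0.06,0],"rot":[0,0,0],"grip":1}]' >/dev/null && python3 guard.py &&
python3 -m handwheel '[{"delta_pos":[0,-0.06,0],"rot":[0,0,0],"grip":1},{"delta_pos":[0,-0.06,0],"rot":[0,0,0],"grip":1}]' >/dev/null && python3 guard.py &&
python3 -m handwheel '[{"delta_pos":[0,-0.06,0],"rot":[0,0,0],"grip":1},{"delta_pos":[0,-0.06,0],"rot":[0,0,0],"grip":1}]' >/dev/null && python3 guard.py &&
python3 -m handwheel '[{"delta_pos":[0,-0.06,0],"rot":[0,0,0],"grip":1},{"delta_pos":[0,-0.06,0],"rot":[0,0,0],"grip":1}]' >/dev/null && python3 guard.py &&
python3 -m handwheel '[{"delta_pos":[0,-0.06,0],"rot":[0,0,0],"grip":1},{"delta_pos":[0,-0.06,0],"rot":[0,0,0],"grip":1}]' >/dev/null && python3 guard.py; python3 go.py .05 0 -1
```

```text
t 13.50 Fv -1.7 travel 111.9mm
t 13.75 Fv -12.8 travel 114.2mm
t 13.75 pos [ 0.6717 -0.1134  0.2613] j [ 0.0818  0.6559  0.15   -0.1134 -1.6022  1.3787] w 0.01134793465663994 ff 40.95952749252319
remaining rot deg [ 0.0685 -0.1042  0.0498] rows frac [ 0.0002 -0.0003  0.0001]
shift now-tool mm [  0.401  114.1997   1.6244] shift in final-tool mm [  0.503  114.2012   1.4871]
F u,v,n 3.368540876245681 -12.804338330266983 4.580151713093157 target [ 0.6555 -0.2265  0.2598]
```

```bash
python3 -m handwheel '[{"delta_pos":[0,-0.02,0],"rot":[0,0,0],"grip":1},{"delta_pos":[0,0,0],"rot":[0,0,0],"grip":1}]'; python3 guard.py
```

```text
time: 14.0
position: [0.6718, -0.1133, 0.2613]
tool_rot: [3.14, 0.548, -0.139]
contact_force: [2.6, -11.7, 2.1]
gripper_width: 0.0115
finger_force: 41.1
t 14.00 Fv -11.2 travel 114.3mm
```

```bash
python3 -m handwheel '[{"delta_pos":[0,0,0],"rot":[0,0,0.02],"grip":1},{"delta_pos":[0,0,0],"rot":[0,0,0.02],"grip":1},{"delta_pos":[0,0,0],"rot":[0,0,0.02],"grip":1},{"delta_pos":[0,0,0],"rot":[0,0,0.02],"grip":1},{"delta_pos":[0,0,0],"rot":[0,0,0.02],"grip":1},{"delta_pos":[0,0,0],"rot":[0,0,0],"grip":1}]'; python3 guard.py; python3 go.py .05 .1142 -1 1.571; python3 -c "
from h import *;print(env.state()['moment'])"
```

```text
time: 14.75
position: [0.6721, -0.1124, 0.2612]
tool_rot: [2.798, 0.434, -0.845]
contact_force: [5.0, -7.4, 2.5]
gripper_width: 0.0114
finger_force: 41.1
t 14.75 Fv -6.6 travel 115.3mm
t 14.75 pos [ 0.6721 -0.1124  0.2612] j [ 0.0828  0.6559  0.1507 -0.1149 -1.6016  0.748 ] w 0.011437253256745895 ff 41.13622784614563
remaining rot deg [-0.147  -0.0705 53.9849] rows frac [-0.0004 -0.0002  0.15  ]
shift now-tool mm [0.8591 0.694  1.5137] shift in final-tool mm [ 1.0664 -0.291   1.513 ]
F u,v,n 3.806677506447611 -6.628615809819316 5.278604024565318 target [ 0.6714 -0.1134  0.2598]
[-2.53994412 -2.61630829  1.25437671]
```

```bash
python3 -m handwheel '[{"delta_pos":[0,0,0],"rot":[0,0,0.02],"grip":1},{"delta_pos":[0,0,0],"rot":[0,0,0.02],"grip":1},{"delta_pos":[0,0,0],"rot":[0,0,0.02],"grip":1},{"delta_pos":[0,0,0],"rot":[0,0,0.02],"grip":1},{"delta_pos":[0,0,0],"rot":[0,0,0.02],"grip":1},{"delta_pos":[0,0,0],"rot":[0,0,0.02],"grip":1},{"delta_pos":[0,0,0],"rot":[0,0,0.02],"grip":1},{"delta_pos":[0,0,0],"rot":[0,0,0.014],"grip":1},{"delta_pos":[0,0,0],"rot":[0,0,0],"grip":1},{"delta_pos":[0,0,0],"rot":[0,0,0],"grip":1}]'; python3 guard.py; python3 go.py .05 .1142 -1 1.571; python3 -c "
from h import *;print(env.state()['moment'])"
```

```text
time: 16.0
position: [0.6731, -0.1119, 0.2606]
tool_rot: [2.598, -0.011, -1.73]
contact_force: [10.0, -5.7, -2.0]
gripper_width: 0.0116
finger_force: 41.1
t 16.00 Fv -4.2 travel 115.9mm
t 16.0 pos [ 0.6731 -0.1119  0.2606] j [ 0.0833  0.6568  0.1518 -0.1155 -1.5984 -0.2173] w 0.011572260126942952 ff 41.130139231681824
remaining rot deg [-0.3463  0.0664 -1.2983] rows frac [-0.001   0.0002 -0.0036]
shift now-tool mm [1.768  0.859  1.4719] shift in final-tool mm [1.7464 0.8899 1.4792]
F u,v,n 10.12150912156437 -4.217208137136721 3.896766185705417 target [ 0.6714 -0.1134  0.2598]
[-2.0524008  -5.02360142  1.26025742]
```

```bash
python3 -m handwheel '[{"delta_pos":[0,0,0],"rot":[0,0,0],"grip":-1},{"delta_pos":[0,0,0],"rot":[0,0,0],"grip":-1},{"delta_pos":[0,0,0],"rot":[0,0,0],"grip":-1},{"delta_pos":[0,0,0],"rot":[0,0,0],"grip":-1},{"delta_pos":[0,0,0],"rot":[0,0,0],"grip":-1},{"delta_pos":[0,0,-0.4],"rot":[0,0,0],"grip":-1},{"delta_pos":[0,0,-0.8],"rot":[0,0,0],"grip":-1},{"delta_pos":[0,0,-0.8],"rot":[0,0,0],"grip":-1},{"delta_pos":[0,0,-0.8],"rot":[0,0,0],"grip":-1},{"delta_pos":[0,0,-0.8],"rot":[0,0,0],"grip":-1},{"delta_pos":[0,0,0],"rot":[0,0,0],"grip":-1}]'
python3 - <<'E'
from h import *
im=viewer.read_camera("side")["pixels"][60:260,240:500,::-1]
cv2.imwrite("pics/e1.png",cv2.resize(im,None,fx=3,fy=3,interpolation=cv2.INTER_CUBIC))
E
```

```text
time: 17.38
position: [0.7283, -0.1199, 0.3556]
tool_rot: [2.597, -0.011, -1.73]
contact_force: [0.3, 0.4, -0.8]
gripper_width: 0.0852
finger_force: 0.0
```

View pics/e1.png

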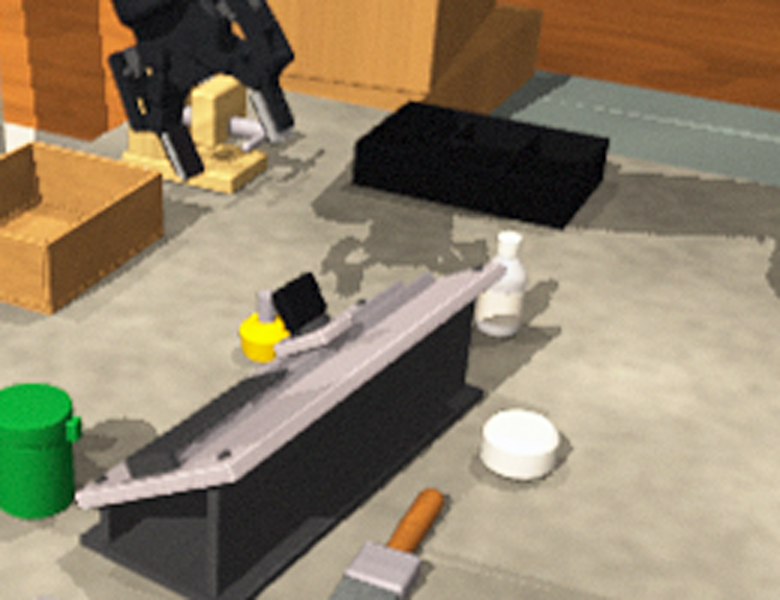

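The pusher block is at about (320,330), close to the hood. Its knob bar at (300,300) now lies along the channel, the gripper is clear, and the other objects in view haven't moved.

```bash
python3 -c "
from h import *
print(ticket.job_done())"
```

```text
the job is handed in; nothing more can be done
None
```

I slid the pusher about 114 mm until the row came up against the hidden stop (about 12 N at the tool), turned the clamp knob about 91° clockwise while still pushing, let go, and handed the job in at about 17.4 s; no verdict was returned.

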